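# Park the spit on its stand, then hold the sprung grill hood just below balance

## Task

Ready the grill for the cook: first lay the steel spit gently into both notches of its stand, level, and let go. Then take the red sprung hood by its wooden bar, raise it past its balance point (60 degrees open) without letting it spring up to its stop, ease it back and finish gripping the bar, holding the hood still about 10 degrees below that point, where it would fall shut if released. Leave the other things where they stand.

Things in the scene. Friction and masses are not known exactly. Their poses are not given: they have to be found in the camera images.
- spit: Loose spit of about 0.2 kg: straight round steel rod, 12 mm diameter, 200 mm long along its y axis, symmetric, with two square aluminium collars (32 x 32 mm, 16 mm along the rod) centred 46 mm either side of the middle; 76 mm of bare rod between them to grip. Origin: rod axis, mid-length, centre of mass. Starts lying on its collars on the trolley top, axis 16 mm above the top.
- stand: Fixed spit stand: wooden base 170 (x) by 60 (y) by 10 mm with two dark steel forks, 75 mm either side of the middle along x, 10 mm thick, each a 90 degree V notch open upwards, 31 mm wide at its mouth; notch bottoms at z = 55 mm, fork tips at 71 mm. The rod lies along the stand's x axis, collars between the forks. Origin: centre of the underside, on the trolley top.
- stand_seat (a point): Point midway between the two notches, 63.5 mm above the trolley top: where the spit's origin is when it is fully seated. Axes as the stand's.
- grill: Fixed tabletop grill: dark steel firebox 150 mm (x) by 180 mm (y), rim 80 mm above the trolley top, closed by a red hood 150 x 180 x 32 mm hinged along its far (+x) rim. Origin at the centre of the underside, on the trolley top; its -x side faces the robot, +x points to the hinge side.
- hood_bar (a point): Middle of the hood's wooden grip bar: round, 12 mm diameter, 108 mm long parallel to the grill's y axis, on thin posts 45 mm either side; 39 mm free gap between bar and hood. Shut: 95 mm above the trolley top and 195 mm to the robot's side (grill -x) of the hinge axis. Swings with the hood, 195.5 mm radius; the bar can turn between gripping fingers.
- hood_hinge (a point): Middle of the hood's hinge axis (parallel to the grill's y axis), 81 mm above the trolley top, at the grill's far rim. Fixed to the firebox.
- hood (a joint): Hood angle in rad: 0 shut (start), grows as it opens upward, stop at 1.75. A spring carries part of the 0.5 kg hood: below the balance point at 1.05 rad (60 degrees) it falls shut by itself, above it it springs open by itself. At most about 2 N at the bar moves it.
- kettle_base: Fixed black round kettle base (no kettle on it), about 160 mm in diameter and 20 mm high, on the trolley top between stand and grill.
- canister_1: Green square lidded canister, 87 x 87 x 110 mm. Bystander, loose; origin at the centre of its underside.
- spice_jar_1: Glass spice jar with black cap, 41 mm in diameter, 105 mm high. Bystander, loose; origin at the centre of its underside.
- mill_2: Light wooden pepper mill, 58 mm in diameter, 145 mm high. Bystander, loose; origin at the centre of its underside.
- tin_1: Round red food tin, 75 mm in diameter, 58 mm high. Bystander, loose; origin at the centre of its underside.
- spice_jar_3: Glass spice jar with dark cap, 41 mm in diameter, 105 mm high. Bystander, loose; origin at the centre of its underside.
- mug_1: White mug with dark stripes, 86 x 120 x 90 mm. Bystander, loose; origin at the centre of its underside.
- candle_1: Tea light, 38 mm in diameter, 18 mm high. Bystander, loose; origin at the centre of its underside.
- match_box: Match box, 35 x 52 x 15 mm. Bystander, loose; origin at the centre of its underside.

How it is judged:
On the way, in this order (a step that is already met when the one before it is completed fails the run):
1. the spit lies level in both notches of the stand, let go (y of spit in the frame of stand between -0.005 and 0.005 m and x of spit in the frame of stand between -0.025 and 0.025 m and z of spit in the frame of stand between 0.0585 and 0.0675 m and angle between spit's own y axis and vertical between 1.5308 and 1.6108 rad and angle between the y axis of spit and the x axis of stand, either way round below 0.06 rad and contact force between spit and the arm below 0.1 N and contact force between spit and the fingers below 0.1 N and linear speed of spit below 0.03 m/s), for 0.2 s.
2. the hood has been raised past its balance point (value of joint hood above 1.09 rad), for 0.1 s.
At the end, for the whole second after the job is handed in: Still gripping the bar (TCP within 35 mm of it, at least 0.5 N), hood still at 0.75 to 1.02 rad, below its balance point. Spit untouched in both notches: origin within 5 mm across and in height and 25 mm along of the seat point, level within 0.04 rad, within 0.06 rad of the stand's axis (all of step 1 and value of joint hood between 0.75 and 1.02 rad and velocity of joint hood between -0.1 and 0.1 rad/s and contact force between grill and the fingers above 0.5 N and distance between the grasp point and hood_bar below 0.035 m); the arm keeps its last pose, push and grip.
It fails at once if the hood springs up towards its stop (beyond 1.5 rad) (value of joint hood above 1.5 rad).
It fails at once if the spit is dropped instead of laid down (falling at more than 0.6 m/s out of the fingers) (contact force between spit and the fingers below 0.05 N and linear speed of spit above 0.6 m/s).
It fails at once if a bystander is moved by more than 30 mm or tipped over (distance of any of canister_1, spice_jar_1, mill_2, tin_1, spice_jar_3, mug_1, candle_1, match_box from where it was at the start of the episode above 0.03 m or angle between any of canister_1, spice_jar_1, mill_2, tin_1, spice_jar_3, mug_1, candle_1, match_box's own z axis and vertical above 0.5 rad).
It also fails if it takes over 58 s, if anything falls off the work surface, if the arm or the gripper's body presses on something with over 40 N, if the wrist force passes 120 N, or if a joint passes its speed limit or range.

## Robot

A 6-joint arm with a two-finger parallel gripper is mounted at the origin on a cart in front of the work surface, level with it; the furniture and walls round the work are solid. World frame = base frame: x ahead of the robot, y to its left, z up, the work surface at z = 0. Lengths are in m, angles in rad, forces in N, time in s.
With the tool pointing down it reaches from about 0.325 to 0.85 m from the base axis. Payload 4.4 kg.
Tool frame: the origin (TCP) lies between the finger pads, 19 mm behind the fingertips; this is the grasp point; z points along the fingers, y is the line along which they close (so a half turn about z gives the same grasp; the last joint's range is limited). The gripper opens to 94 mm and grips with 3 to 60 N. Pads are 16 mm wide; open, the fingers measure 119 mm over their backs; the gripper's body (75 mm by 177 mm) begins 78 mm behind the grasp point.
Start: joints at [-1.442, 0.207, 1.542, -0, 1.393, -0.15], TCP at [0.159, -0.553, 0.224] pointing down, gripper open.
Joint ranges: [-2.73, 2.73], [-0.86, 2.22], [0.23, 2.46], [-1.11, 4.25], [0.08, 2.63], [-2.82, 2.82]. Speed limits (rad/s): [2.79, 2.79, 3.14, 3.14, 3.14, 3.14].

## Interface

Orientations are given as a rotation vector (axis times angle).
In Python, from bench import * gives the robot as it stands.
- The arm moves only by the tool send_rows, never from a script. Its argument "plan" is a list of rows, each a list of 2 entries, a list of its own where there are three numbers: the shift along the tool's x, y, z in cm, then the turn, a rotation vector about the tool's x, y, z in degrees. In form: [[[tx, ty, tz], [wx, wy, wz]], ...]. A call has exactly 10 rows; each row shifts and turns the commanded pose from where the row before left it, along the tool's axes as they then stand; what a row does not reach is not made up. A row lasts 1/10 s, in which the tool goes at most 50 mm and 8.59 degrees, less where a joint would pass 70% of its speed; a pose out of reach is approached as far as the arm can. A call with a gripper value outside its range is refused whole. "fingers" is the closure in counts, from 0 (fully open) to 255 (shut), set as the call begins (left out, the last holds). The fingers move at their own pace and stop on an object; "grip_force" is the grip in N (left out, the last holds). Time passes only in rows, so rows that do not move let the fingers close, or fill a call up. It gives the time, the measured TCP pose, the force, the opening and the grip force at its end, in the units of the state.
- state(): the state, without advancing time (a new reading comes with each control period).
- snapshot(name): name is "scene" or "top" or "wrist"; returns (picture, depth): 480x640x3 uint8, red, green, blue; 480x640 float32, m along the optical axis (not along the pixel's ray), 0 where there is no reading.
- camera_params(name): a dict with "mtx" (3x3 intrinsics, pixels), "pose" (4x4, takes a point from camera to world coordinates). Camera axes: x right, y down, z forward; pixel columns grow to the right and rows downward; lengths in m; the calibration is good to about 2 mm. A picture is of the moment at which its call begins: read the wrist's pose just before it. camera_params takes no time and is no camera call; for the wrist camera it gives the pose at the moment of the call.
- finish_job(): hands the job in; it is judged then, once.
The state is a dict: "clock": time; "qpos": joint angles; "qvel": joint speeds; "effort": joint torques, N m; "position": TCP position; "eef_rot": TCP orientation; "wrist_force": force on the tool from outside, world axes, zero at the start; "ft_torque": the same for the moment, N m; "finger_gap": opening from 0.0 (shut) to 1.0 (fully open); "gripper_force": force on a finger pad.
Only numpy, scipy, OpenCV 4.12 (cv2) and the standard library are available. Lean on these libraries where they do the work, as an engineer would, in place of code of your own. Each camera call takes 0.05 s, during which the arm holds its last target. There are 200 camera calls.

## Working session

There is one attempt and no reset: what is moved stays moved. The work goes in short steps, Python scripts to look and compute and a tool call to move; the robot and the scene stay as the last step left them, time stands still between calls to the robot, and variables do not carry over. Pictures are saved under pics/ and viewed, at most 10 in all, crops included, and the job is handed in when it is done.

Besides the shell and the picture viewer there is one more tool, called after "Request:" as name([rows], argument=value, ...), one row to a line, values as JSON. send_rows: Moves the arm, as the interface text tells. Its arguments: {"type":"object","properties":{"plan":{"type":"array"},"fingers":{"type":"number"},"grip_force":{"type":"number"}},"required":["plan"]}

```bash
ls; mkdir -p pics
python3 - <<'E'
from bench import *
import cv2,numpy as np
print(state())
for n in ["scene","top"]:
    p,d=snapshot(n); c=camera_params(n)
    np.savez(f"{n}.npz",p=p,d=d,K=c["mtx"],T=c["pose"])
    cv2.imwrite(f"pics/{n}0.png",p[:,:,::-1]); print(n,c)
E
```

```text
pics
{'clock': 0.0, 'qpos': array([-1.44150418e+00,  2.07404290e-01,  1.54295446e+00,  1.28981366e-05,
        1.39347262e+00, -1.50529745e-01]), 'qvel': array([-0.00134141, -0.00027119, -0.00163572, -0.00035475,  0.00051975,
       -0.00095879]), 'effort': array([-5.18663001e-04, -3.70879734e+01, -2.81415296e+01,  6.97951368e-02,
        3.61692114e-02, -1.82907042e-04]), 'position': array([ 0.15868353, -0.55187877,  0.22309944]), 'eef_rot': array([-3.10867824e+00, -4.37794866e-01, -5.72378027e-05]), 'wrist_force': array([-0.58349591,  0.05104687, -0.02197662]), 'ft_torque': array([-0.03775506, -0.05952692,  0.03960061]), 'gripper_force': 0.0, 'finger_gap': 1.0011986971966742}
scene {'mtx': array([[440.64784714,   0.        , 318.7393069 ],
       [  0.        , 440.64784714, 245.58950615],
       [  0.        ,   0.        ,   1.        ]]), 'pose': array([[-0.76914145, -0.49997471,  0.39805366,  0.19713218],
       [-0.63907158,  0.60463483, -0.47539903,  0.40962169],
       [-0.00298961, -0.62003389, -0.78456934,  0.75633681],
       [ 0.        ,  0.        ,  0.        ,  1.        ]])}
top {'mtx': array([[590.52972744,   0.        , 330.65298431],
       [  0.        , 590.52972744, 243.3004248 ],
       [  0.        ,   0.        ,   1.        ]]), 'pose': array([[-0.00547443, -0.98717769,  0.15953133,  0.36459662],
       [-0.99998213,  0.00578753,  0.00149805, -0.00341772],
       [-0.00240213, -0.15952028, -0.98719173,  1.15906866],
       [ 0.        ,  0.        ,  0.        ,  1.        ]])}
```

View pics/scene0.png

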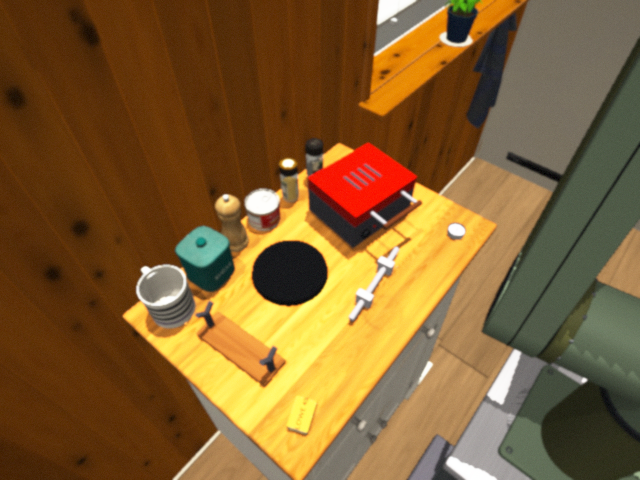

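View pics/top0.png

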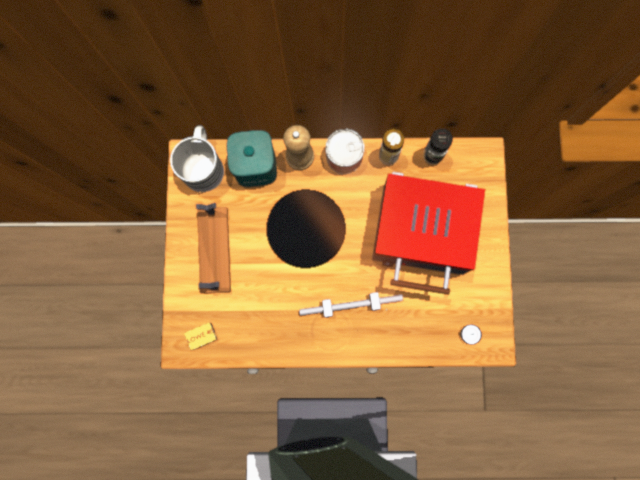

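The scene view shows the spit between stand and grill. In the top view, its ends are at about (300,313) and (403,298), the stand spans (197-230, 205-293), and the hood bar runs (391,283)-(449,292). I'll refine these from enlarged crops and depth.

```bash
cat > h.py <<'E'
import numpy as np,cv2
def load(n):
    f=np.load(n+".npz"); return f["p"],f["d"],f["K"],f["T"]
def cloud(d,K,T):
    v,u=np.mgrid[:d.shape[0],:d.shape[1]]
    P=np.stack([(u-K[0,2])/K[0,0]*d,(v-K[1,2])/K[1,1]*d,d],-1)
    return P@T[:3,:3].T+T[:3,3]
def px(u,v,z,K,T):  # pixel to world on plane z
    r=T[:3,:3]@np.array([(u-K[0,2])/K[0,0],(v-K[1,2])/K[1,1],1]); o=T[:3,3]
    return o+r*(z-o[2])/r[2]
E
python3 - <<'E'
from h import *
p,d,K,T=load("top"); W=cloud(d,K,T)
a=cv2.resize(p[195:305,180:250],None,fx=5,fy=5,interpolation=cv2.INTER_CUBIC)
b=cv2.resize(p[255:325,292:462],None,fx=4.5,fy=4.5,interpolation=cv2.INTER_CUBIC)
cv2.imwrite("pics/a.png",a[:,:,::-1]);cv2.imwrite("pics/b.png",b[:,:,::-1])
def reg(u0,u1,v0,v1,z0,z1):
    R=W[v0:v1,u0:u1].reshape(-1,3); return R[(R[:,2]>z0)&(R[:,2]<z1)]
def fit(n,R):
    rect=cv2.minAreaRect(R[:,:2].astype(np.float32)*1000)
    print(n,len(R),R.mean(0).round(4),rect,"zmed",np.median(R[:,2]).round(4))
print("table z",np.median(W[300:320,240:280,2]))
fit("spit",reg(290,412,285,325,.012,.05))
fit("collars",reg(290,412,285,325,.026,.05))
fit("standbase",reg(185,245,195,305,.005,.016))
fit("fork1",reg(185,245,190,235,.04,.09)); fit("fork2",reg(185,245,265,305,.04,.09))
fit("bar",reg(380,465,275,300,.088,.12))
fit("hood",reg(370,495,165,280,.1,.125))
fit("kettle",reg(260,355,180,275,.01,.03))
E
```

```text
table z 7.979000242086531e-05
spit 832 [ 0.4287 -0.0393  0.0243] ((429.5000305175781, -39.367431640625), (32.88701629638672, 199.7323760986328), 7.782437324523926) zmed 0.0223
collars 282 [ 0.4289 -0.0395  0.0318] ((430.0965270996094, -47.43817901611328), (31.682220458984375, 167.1328582763672), 7.892538070678711) zmed 0.0318
standbase 2426 [0.5395 0.2287 0.01  ] ((542.514404296875, 227.72305297851562), (215.22735595703125, 116.09506225585938), 0.9612619876861572) zmed 0.01
fork1 123 [0.6135 0.2353 0.0622] ((614.1917114257812, 234.9055633544922), (10.790717124938965, 36.35447311401367), 2.144066572189331) zmed 0.0632
fork2 120 [0.4643 0.2264 0.0628] ((464.53302001953125, 226.06893920898438), (9.844365119934082, 37.801055908203125), 3.654991865158081) zmed 0.0634
bar 475 [ 0.4581 -0.1651  0.0988] ((462.0506286621094, -161.22630310058594), (106.9245834350586, 34.50191116333008), 87.37670135498047) zmed 0.099
hood 8225 [ 0.5724 -0.1816  0.1129] ((556.1737060546875, -179.23150634765625), (180.59234619140625, 190.83729553222656), 80.15941619873047) zmed 0.113
kettle 4971 [0.5799 0.0487 0.02  ] ((593.5896606445312, 50.04521942138672), (183.78269958496094, 157.2420654296875), 6.902083873748779) zmed 0.0201
```

View pics/a.png

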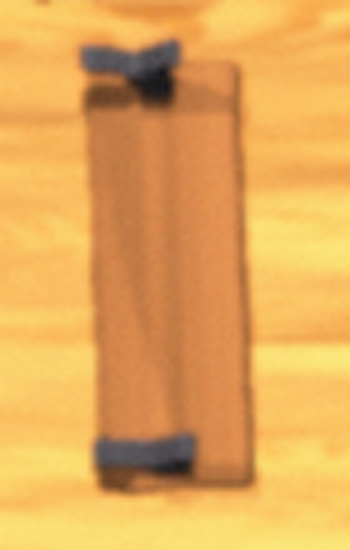

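View pics/b.png

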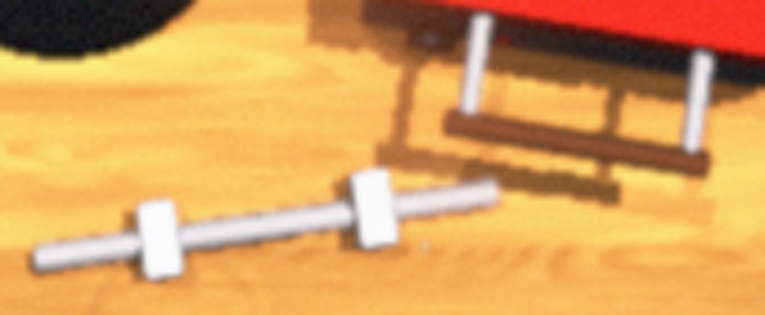

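The crops show the fork tops at crop px about (130,58) and (145,452), a V notch in each. The bar runs from (445,122) to (708,163), and the spit's bare middle is centred near (265,220). Next I'll refine the stand and bar fits and work out the first move.

```bash
cat >> h.py <<'E'
from scipy.spatial.transform import Rotation as R_
def down(yaw): # tool pointing down, tool x at world yaw (deg)
    c,s=np.cos(np.radians(yaw)),np.sin(np.radians(yaw))
    return R_.from_matrix(np.array([[c,s,0],[s,-c,0],[0,0,-1.]]))
def delta(st,target,Rt):
    R=R_.from_rotvec(st["eef_rot"])
    print("tool shift cm",(R.inv().apply(np.array(target)-st["position"])*100).round(2),"turn deg",np.degrees((R.inv()*Rt).as_rotvec()).round(2),"shift in target frame",(Rt.inv().apply(np.array(target)-st["position"])*100).round(2))
E
python3 - <<'E'
from h import *
from bench import *
p,d,K,T=load("top"); W=cloud(d,K,T)
# stand from pixels
c=[px(180+u/5,195+v/5,.01,K,T)[:2] for u,v in [(240,62),(252,485),(100,485)]]
print("base corners",np.round(c,4),"axis",np.degrees(np.arctan2(*(c[0]-c[1])[::-1])))
# bar via brown pixels
hsv=cv2.cvtColor(p,cv2.COLOR_RGB2HSV)
m=np.zeros(d.shape,bool); m[278:296,388:452]=1
m&=(W[...,2]>.085)&(W[...,2]<.106)&(hsv[...,1]>100)
P=W[m]; print("bar",len(P),P.mean(0)); print(cv2.minAreaRect(P[:,:2].astype(np.float32)*1000), P[:,2].max())
v=cv2.fitLine(P[:,:2].astype(np.float32),cv2.DIST_HUBER,0,.01,.01).ravel(); print("bar axis deg",np.degrees(np.arctan2(v[1],v[0])))
for e in [(445,122),(708,163)]: print(px(292+e[0]/4.5,255+e[1]/4.5,.095,K,T))
m=np.zeros(d.shape,bool); m[165:275,370:495]=1; m&=(W[...,2]>.108)&(W[...,2]<.12)&(hsv[...,0]<8)
Q=W[m]; print("hood top",cv2.minAreaRect(Q[:,:2].astype(np.float32)*1000),Q.mean(0))
s=state(); print(s["position"]); delta(s,[.4292,-.0395,.12],down(97.8))
E
```

```text
base corners [[0.6239 0.2024]
 [0.4554 0.1939]
 [0.4558 0.2531]] axis 2.861988469861721
bar 387 [ 0.45600445 -0.16097773  0.09911419]
((459.19378662109375, -161.45603942871094), (107.0732421875, 17.84398078918457), 80.4149398803711) 0.10581714762180039
bar axis deg 80.13427
[ 0.46492751 -0.11017738  0.095     ]
[ 0.44788407 -0.21503773  0.095     ]
hood top ((574.39501953125, -181.98388671875), (179.79541015625, 150.6697235107422), 80.12094116210938) [ 0.57320993 -0.18143273  0.11295978]
[ 0.15868921 -0.55195719  0.2232193 ]
tool shift cm [ 40.15 -41.76  10.42] turn deg [-8.000e-02 -1.000e-01 -8.177e+01] shift in target frame [47.1  33.76 10.32]
```

Request:
send_rows([
  [[2.0,-2.1,0],[0,0,0]],
  [[2.0,-2.1,0],[0,0,0]],
  [[2.0,-2.1,0],[0,0,0]],
  [[2.0,-2.1,0],[0,0,0]],
  [[2.0,-2.1,0],[0,0,0]],
  [[2.0,-2.1,0],[0,0,0]],
  [[2.0,-2.1,0],[0,0,0]],
  [[2.0,-2.1,0],[0,0,0]],
  [[2.0,-2.1,0],[0,0,0]],
  [[2.0,-2.1,0],[0,0,0]],
], fingers=0)

```text
clock: 1.1
position: [0.2932, -0.2942, 0.2238]
eef_rot: [-3.11, -0.438, 0.0]
wrist_force: [-0.0, -0.7, -0.6]
finger_gap: 1.0
gripper_force: 0.0
```

Request:
send_rows([
  [[2.0,-2.1,0],[0,0,0]],
  [[2.0,-2.1,0],[0,0,0]],
  [[2.0,-2.1,0],[0,0,0]],
  [[2.0,-2.1,0],[0,0,0]],
  [[2.0,-2.1,0],[0,0,0]],
  [[2.0,-2.1,0],[0,0,0]],
  [[2.0,-2.1,0],[0,0,0]],
  [[2.0,-2.1,0],[0,0,0]],
  [[2.0,-2.1,0],[0,0,0]],
  [[2.0,-2.1,0],[0,0,0]],
])

```text
clock: 2.1
position: [0.4273, -0.0372, 0.2239]
eef_rot: [-3.111, -0.438, 0.001]
wrist_force: [0.0, -0.6, 0.1]
finger_gap: 1.001
gripper_force: 0.0
```

Request:
send_rows([
  [[0,0,1],[0,0,-8.2]],
  [[0,0,1],[0,0,-8.2]],
  [[0,0,1],[0,0,-8.2]],
  [[0,0,1],[0,0,-8.2]],
  [[0,0,1],[0,0,-8.2]],
  [[0,0,1],[0,0,-8.2]],
  [[0,0,1],[0,0,-8.2]],
  [[0,0,0],[0,0,-8.2]],
  [[0,0,0],[0,0,-8.1]],
  [[0,0,0],[0,0,-8.1]],
])

```text
clock: 3.1
position: [0.4267, -0.0384, 0.1537]
eef_rot: [-2.057, -2.373, 0.001]
wrist_force: [-0.2, 0.8, 0.7]
finger_gap: 1.001
gripper_force: 0.0
```

Run:
```python
from h import *
from bench import *
s=state(); print(s["clock"],s["position"]); delta(s,[.4292,-.0395,.0225],down(97.8))
c=camera_params("wrist"); p,d=snapshot("wrist")
np.savez("w1.npz",p=p,d=d,K=c["mtx"],T=c["pose"])
cv2.imwrite("pics/w1.png",p[:,:,::-1])
W=cloud(d,c["mtx"],c["pose"]); R=W.reshape(-1,3)
R=R[(R[:,2]>.010)&(R[:,2]<.05)&(abs(R[:,0]-.43)<.06)&(abs(R[:,1]+.04)<.12)]
print(len(R),cv2.minAreaRect(R[:,:2].astype(np.float32)*1000))
```

```text
3.1 [ 0.42668748 -0.03836001  0.15367178]
tool shift cm [-0.16  0.25 13.12] turn deg [-0.07 -0.03  0.36] shift in target frame [-0.15  0.23 13.12]
4564 ((426.7487487792969, -37.96428680419922), (32.870235443115234, 198.97691345214844), 7.827277183532715)
```

View pics/w1.png

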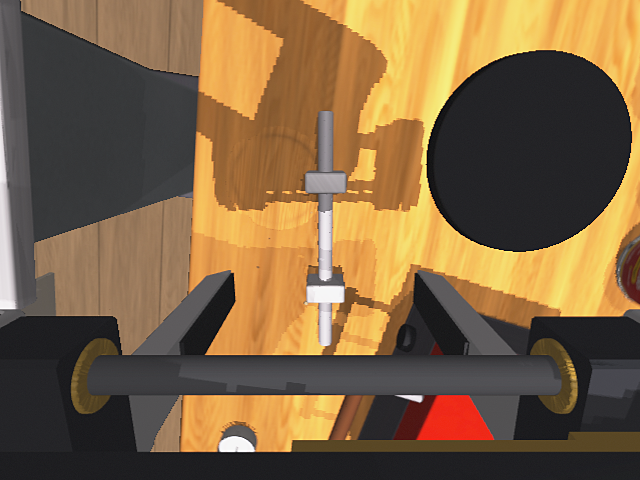

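The wrist view shows the spit upright in the image, collars at (326,182) and (325,290), centred at about x=325 and parallel to the fingers. I'll grip 10 mm off its middle, away from the hood, to keep the gripper body clear.

Request:
send_rows([
  [[0.9,0.1,1.5],[0,0,0.4]],
  [[0,0,2],[0,0,0]],
  [[0,0,2],[0,0,0]],
  [[0,0,2],[0,0,0]],
  [[0,0,2],[0,0,0]],
  [[0,0,1.5],[0,0,0]],
  [[0,0,1.0],[0,0,0]],
  [[0,0,0.7],[0,0,0]],
  [[0,0,0.4],[0,0,0]],
  [[0,0,0],[0,0,0]],
])

```text
clock: 4.15
position: [0.427, -0.0294, 0.0231]
eef_rot: [-2.073, -2.36, 0.0]
wrist_force: [0.5, -0.6, -0.8]
finger_gap: 0.999
gripper_force: 0.0
```

Request:
send_rows([
  [[0,0,0],[0,0,0]],
  [[0,0,0],[0,0,0]],
  [[0,0,0],[0,0,0]],
  [[0,0,0],[0,0,0]],
  [[0,0,0],[0,0,0]],
  [[0,0,0],[0,0,0]],
  [[0,0,0],[0,0,0]],
  [[0,0,0],[0,0,0]],
  [[0,0,0],[0,0,0]],
  [[0,0,0],[0,0,0]],
], fingers=255, grip_force=25)

```text
clock: 5.15
position: [0.427, -0.0294, 0.0232]
eef_rot: [-2.073, -2.361, 0.0]
wrist_force: [-0.0, 0.1, -0.4]
finger_gap: 0.188
gripper_force: 0.0
```

Request:
send_rows([
  [[0,0,0],[0,0,0]],
  [[0,0,0],[0,0,0]],
  [[0,0,0],[0,0,0]],
  [[0,0,0],[0,0,0]],
  [[0,0,-0.5],[0,0,0]],
  [[0,0,-1.5],[0,0,0]],
  [[0,0,-3],[0,0,0]],
  [[0,0,-3],[0,0,0]],
  [[0,0,-3],[0,0,0]],
  [[0,0,-2],[0,0,0]],
])

```text
clock: 6.15
position: [0.4276, -0.0295, 0.1554]
eef_rot: [2.071, 2.359, 0.002]
wrist_force: [0.1, -0.8, -3.0]
finger_gap: 0.119
gripper_force: 25.0
```

Run:
```python
from h import *
from bench import *
s=state(); print(s["clock"],s["position"],s["finger_gap"],s["gripper_force"]); 
c=np.array([.539,.2305]);a=np.radians(3.2)
t=c-.010*np.array([np.cos(a),np.sin(a)]); print(t)
delta(s,[*t,.16],down(183.2))
```

```text
6.15 [ 0.4276386  -0.02953316  0.1553706 ] 0.1191400000373667 24.997985064983368
[0.52901559 0.22994178]
tool shift cm [24.42 13.41 -0.45] turn deg [ 8.000e-02  1.400e-01 -8.577e+01] shift in target frame [-11.57  25.34  -0.46]
```

Request:
send_rows([
  [[1.4,0.7,0],[0,0,0]],
  [[2.6,1.4,0],[0,0,0]],
  [[2.7,1.5,0],[0,0,0]],
  [[2.7,1.5,0],[0,0,0]],
  [[2.7,1.5,0],[0,0,0]],
  [[2.7,1.5,0],[0,0,0]],
  [[2.7,1.5,0],[0,0,0]],
  [[2.7,1.5,0],[0,0,0]],
  [[2.7,1.5,0],[0,0,0]],
  [[1.5,0.8,0],[0,0,0]],
])

```text
clock: 7.15
position: [0.5285, 0.2318, 0.1529]
eef_rot: [-2.071, -2.362, -0.0]
wrist_force: [0.8, -0.2, -3.3]
finger_gap: 0.121
gripper_force: 25.0
```

Request:
send_rows([
  [[0,0,0],[0,0,-8.5]],
  [[0,0,0],[0,0,-8.5]],
  [[0,0,0],[0,0,-8.5]],
  [[0,0,0],[0,0,-8.5]],
  [[0,0,0],[0,0,-8.5]],
  [[0,0,0],[0,0,-8.5]],
  [[0,0,0],[0,0,-8.5]],
  [[0,0,0],[0,0,-8.5]],
  [[0,0,0],[0,0,-8.5]],
  [[0,0,0],[0,0,-8.5]],
])

```text
clock: 8.15
position: [0.5277, 0.2292, 0.1528]
eef_rot: [0.076, -3.139, 0.001]
wrist_force: [0.3, -0.1, -2.4]
finger_gap: 0.117
gripper_force: 25.0
```

Request:
send_rows([
  [[0,0,0.5],[0,0,-0.7]],
  [[0,0,1],[0,0,0]],
  [[0,0,1],[0,0,0]],
  [[0,0,0.5],[0,0,0]],
  [[0,0,0],[0,0,0]],
  [[0,0,0],[0,0,0]],
  [[0,0,0],[0,0,0]],
  [[0,0,0],[0,0,0]],
  [[0,0,0],[0,0,0]],
  [[0,0,0],[0,0,0]],
])

```text
clock: 9.15
position: [0.5285, 0.2299, 0.1235]
eef_rot: [-0.086, 3.14, 0.0]
wrist_force: [0.6, -0.1, -2.7]
finger_gap: 0.118
gripper_force: 25.0
```

Run:
```python
from h import *
from bench import *
s=state(); print(s["clock"],s["position"],s["finger_gap"],s["gripper_force"]); 
delta(s,[.529,.230,.0695],down(183.2))
ps=[]
for n in ["wrist","scene"]:
    c=camera_params(n); p,d=snapshot(n); np.savez(f"c_{n}.npz",p=p,d=d,K=c["mtx"],T=c["pose"])
    ps.append(p)
W=cloud(np.load("c_wrist.npz")["d"],np.load("c_wrist.npz")["K"],np.load("c_wrist.npz")["T"]).reshape(-1,3)
for z0,z1 in [(.04,.085),(.095,.15)]:
    R=W[(W[:,2]>z0)&(W[:,2]<z1)&(abs(W[:,0]-.54)<.13)&(abs(W[:,1]-.23)<.03)]
    print(len(R),R.mean(0),cv2.minAreaRect(R[:,:2].astype(np.float32)*1000))
    for lo,hi in [(.43,.49),(.49,.53),(.53,.56),(.56,.6),(.6,.65)]:
        q=R[(R[:,0]>lo)&(R[:,0]<hi)]
        if len(q): print(lo,len(q),np.median(q,0).round(4),q.min(0).round(4),q.max(0).round(4))
a=cv2.resize(ps[0],(500,375)); b=cv2.resize(ps[1][240:420,100:320],(290,237)); b=cv2.copyMakeBorder(b,0,375-237,0,0,cv2.BORDER_CONSTANT)
cv2.imwrite("pics/c.png",np.hstack([a,b])[:,:,::-1])
```

```text
9.15 [0.52846192 0.22989094 0.12353919] 0.11758042898877609 24.998284578323364
tool shift cm [-0.05  0.01  5.4 ] turn deg [ 0.    0.03 -0.06] shift in target frame [-0.05  0.01  5.4 ]
969 [0.5208057  0.23064314 0.06553071] ((563.5376586914062, 232.33633422851562), (211.7178955078125, 38.670230865478516), 3.151522159576416)
0.43 682 [0.4625 0.2185 0.068 ] [0.4568 0.2074 0.0616] [0.4685 0.246  0.072 ]
12248 [0.50876846 0.23018484 0.1268675 ] ((524.2388916015625, 230.70684814453125), (35.55601119995117, 173.93934631347656), 89.93987274169922)
0.43 4549 [0.4731 0.2277 0.1226] [0.4373 0.213  0.1018] [0.49   0.2457 0.1346]
0.49 4768 [0.5168 0.23   0.1319] [0.49   0.2129 0.1054] [0.53   0.2485 0.1499]
0.53 1228 [0.5428 0.2321 0.1216] [0.53   0.2258 0.1159] [0.5593 0.239  0.1498]
0.56 1440 [0.5814 0.2343 0.1321] [0.5739 0.223  0.1219] [0.6    0.2464 0.1342]
0.6 263 [0.6046 0.2357 0.1211] [0.6    0.2303 0.1173] [0.6112 0.2416 0.1234]
```

View pics/c.png

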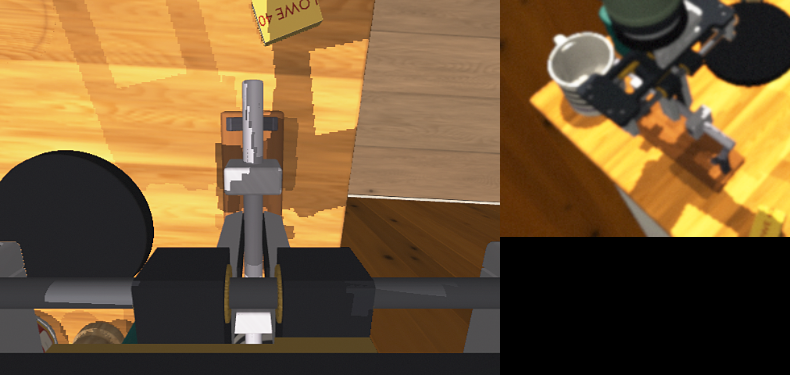

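The wrist view shows the rod at x≈253 px, centred over the near fork at (252,124) and parallel to the base. The depth data agree within about 1 mm, and the collars are level. I'll lower it.

Request:
send_rows([
  [[0,0,0.6],[0,0,0]],
  [[0,0,0.9],[0,0,0]],
  [[0,0,0.9],[0,0,0]],
  [[0,0,0.8],[0,0,0]],
  [[0,0,0.6],[0,0,0]],
  [[0,0,0.5],[0,0,0]],
  [[0,0,0.4],[0,0,0]],
  [[0,0,0.2],[0,0,0]],
  [[0,0,0.1],[0,0,0]],
  [[0,0,0],[0,0,0]],
])

```text
clock: 10.25
position: [0.5285, 0.2299, 0.0734]
eef_rot: [-0.086, 3.14, 0.0]
wrist_force: [0.3, -0.4, -3.2]
finger_gap: 0.12
gripper_force: 25.0
```

Request:
send_rows([
  [[0,0,0.05],[0,0,0]],
  [[0,0,0.05],[0,0,0]],
  [[0,0,0.05],[0,0,0]],
  [[0,0,0.05],[0,0,0]],
  [[0,0,0.05],[0,0,0]],
  [[0,0,0.03],[0,0,0]],
  [[0,0,0],[0,0,0]],
  [[0,0,0],[0,0,0]],
  [[0,0,0],[0,0,0]],
  [[0,0,0],[0,0,0]],
])

```text
clock: 11.25
position: [0.5285, 0.2297, 0.0709]
eef_rot: [-0.086, 3.14, -0.0]
wrist_force: [-2.5, -1.2, 4.4]
finger_gap: 0.121
gripper_force: 25.0
```

Contact came at the expected height, about 7 N upward, so the rod is seated. I'll release it.

Request:
send_rows([
  [[0,0,0],[0,0,0]],
  [[0,0,0],[0,0,0]],
  [[0,0,0],[0,0,0]],
  [[0,0,0],[0,0,0]],
  [[0,0,0],[0,0,0]],
  [[0,0,0],[0,0,0]],
  [[0,0,0],[0,0,0]],
  [[0,0,0],[0,0,0]],
  [[0,0,0],[0,0,0]],
  [[0,0,0],[0,0,0]],
], fingers=147)

```text
clock: 12.25
position: [0.5283, 0.2298, 0.0705]
eef_rot: [-0.086, 3.14, 0.0]
wrist_force: [0.8, -0.9, -0.1]
finger_gap: 0.425
gripper_force: 0.0
```

Request:
send_rows([
  [[0,0,-0.5],[0,0,0]],
  [[0,0,-1],[0,0,0]],
  [[0,0,-1.5],[0,0,0]],
  [[0,0,-2],[0,0,0]],
  [[0,0,-2],[0,0,0]],
  [[0,0,-2],[0,0,0]],
  [[0,0,-2],[0,0,0]],
  [[0,0,-2],[0,0,0]],
  [[0,0,-1],[0,0,0]],
  [[0,0,0],[0,0,0]],
])

```text
clock: 13.25
position: [0.5298, 0.2303, 0.2135]
eef_rot: [-0.086, 3.135, 0.002]
wrist_force: [0.3, 0.4, -0.2]
finger_gap: 0.425
gripper_force: 0.0
```

Run:
```python
from h import *
from bench import *
s=state(); print(s["clock"],s["position"],s["finger_gap"]); 
delta(s,[.4563,-.162,.20],down(80.1))
c=camera_params("top"); p,d=snapshot("top"); W=cloud(d,c["mtx"],c["pose"])
c=camera_params("wrist"); p,d=snapshot("wrist"); Ww=cloud(d,c["mtx"],c["pose"])
for W in (W,Ww):
    R=W.reshape(-1,3); R=R[(R[:,2]>.045)&(R[:,2]<.09)&(abs(R[:,0]-.54)<.13)&(abs(R[:,1]-.23)<.03)]
    if len(R)>20:
        print(len(R),cv2.minAreaRect(R[:,:2].astype(np.float32)*1000))
        for lo,hi in [(.43,.455),(.475,.51),(.51,.56),(.56,.6),(.62,.65)]:
            q=R[(R[:,0]>lo)&(R[:,0]<hi)]
            if len(q): print(lo,len(q),np.median(q,0).round(4),q.max(0).round(4))
a=cv2.resize(p,(640,480)); cv2.imwrite("pics/d.png",a[:,:,::-1])
```

```text
13.25 [0.52979758 0.23026395 0.21349359] 0.42525849135375665
tool shift cm [  9.49 -38.77   1.25] turn deg [  0.32   0.16 103.04] shift in target frame [-39.91  -0.5    1.35]
778 ((554.162353515625, 232.37625122070312), (229.26937866210938, 38.82344436645508), 4.223516464233398)
0.43 59 [0.4474 0.2234 0.0684] [0.4547 0.2296 0.0728]
0.475 254 [0.4923 0.2256 0.0773] [0.5091 0.2432 0.085 ]
0.51 111 [0.5273 0.2284 0.0683] [0.5437 0.2368 0.0745]
0.62 57 [0.6294 0.2344 0.0684] [0.6393 0.2403 0.0738]
5090 ((548.4357299804688, 231.93626403808594), (221.42730712890625, 39.60917663574219), 4.320320129394531)
0.43 329 [0.4464 0.2256 0.0686] [0.455  0.2318 0.0715]
0.475 1156 [0.4905 0.2284 0.0791] [0.51   0.2451 0.0823]
0.51 766 [0.5341 0.2309 0.0687] [0.56   0.2379 0.0713]
0.56 1187 [0.5772 0.2337 0.0782] [0.5999 0.2509 0.0818]
0.62 195 [0.628  0.2367 0.0687] [0.637  0.2423 0.0706]
```

View pics/d.png

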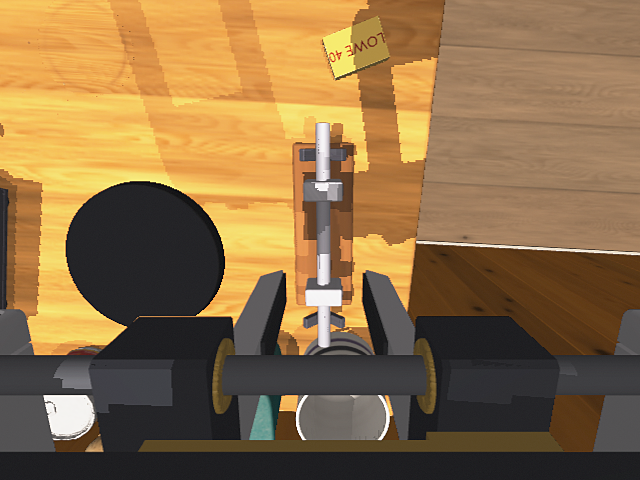

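The wrist view shows the rod lying in both forks, (322,153) and (323,322), collars between them; both ends are at equal height. Now on to the hood bar.

Request:
send_rows([
  [[0.5,-1.9,0],[0,0,8]],
  [[0,0,0],[0,0,8]],
  [[0,0,0],[0,0,8]],
  [[0,0,0],[0,0,8]],
  [[0,0,0],[0,0,8]],
  [[0,0,0],[0,0,8]],
  [[0,0,0],[0,0,8]],
  [[0,0,0],[0,0,8]],
  [[0,0,0],[0,0,8]],
  [[0,0,0],[0,0,8]],
])

```text
clock: 14.35
position: [0.5233, 0.2103, 0.2086]
eef_rot: [-1.959, -2.454, 0.004]
wrist_force: [0.4, 0.7, 0.5]
finger_gap: 0.422
gripper_force: 0.0
```

Request:
send_rows([
  [[0,0,0],[0,0,8]],
  [[0,0,0],[0,0,8]],
  [[0,0,0],[0,0,7]],
  [[-5,0,0],[0,0,0]],
  [[-5,0,0],[0,0,0]],
  [[-5,0,0],[0,0,0]],
  [[-5,0,0],[0,0,0]],
  [[-5,0,0],[0,0,0]],
  [[-5,0,0],[0,0,0]],
  [[-5,0,0],[0,0,0]],
])

```text
clock: 15.35
position: [0.4628, -0.1356, 0.2091]
eef_rot: [-2.402, -2.021, 0.001]
wrist_force: [0.4, -0.6, -0.2]
finger_gap: 0.424
gripper_force: 0.0
```

Run:
```python
from h import *
from bench import *
s=state(); print(s["clock"],s["position"],s["finger_gap"]); 
delta(s,[.4563,-.162,.14],down(80.1))
```

```text
15.35 [ 0.46282022 -0.13561412  0.20911604] 0.42438382157672655
tool shift cm [-2.72 -0.18  6.91] turn deg [-0.13 -0.05  0.04] shift in target frame [-2.71 -0.19  6.91]
```

Request:
send_rows([
  [[-1.3,-0.1,1],[0,0,0]],
  [[-1.4,-0.1,1],[0,0,0]],
  [[0,0,1.5],[0,0,0]],
  [[0,0,1.4],[0,0,0]],
  [[0,0,1],[0,0,0]],
  [[0,0,0],[0,0,0]],
  [[0,0,0],[0,0,0]],
  [[0,0,0],[0,0,0]],
  [[0,0,0],[0,0,0]],
  [[0,0,0],[0,0,0]],
])

```text
clock: 16.35
position: [0.4582, -0.1606, 0.1521]
eef_rot: [2.403, 2.022, 0.001]
wrist_force: [-0.0, -0.4, 0.4]
finger_gap: 0.422
gripper_force: 0.0
```

Run:
```python
from h import *
from bench import *
s=state(); print(s["clock"],s["position"]); 
c=camera_params("wrist"); p,d=snapshot("wrist"); W=cloud(d,c["mtx"],c["pose"])
hsv=cv2.cvtColor(p,cv2.COLOR_RGB2HSV)
m=(W[...,2]>.08)&(W[...,2]<.106)&(hsv[...,1]>90)&(abs(W[...,0]-.456)<.025)&(abs(W[...,1]+.162)<.07)
P=W[m]; print(len(P),P.mean(0),cv2.minAreaRect(P[:,:2].astype(np.float32)*1000),P[:,2].max())
delta(s,[.4563,-.162,.095],down(80.1))
cv2.imwrite("pics/e.png",p[:,:,::-1])
```

```text
16.35 [ 0.45822947 -0.16064799  0.15211673]
3123 [ 0.45422935 -0.15640868  0.09935623] ((453.55316162109375, -160.23089599609375), (107.86856079101562, 11.936507225036621), 80.19251251220703) 0.10302552648760835
tool shift cm [-0.16 -0.17  5.71] turn deg [0.07 0.02 0.04] shift in target frame [-0.17 -0.17  5.71]
```

View pics/e.png

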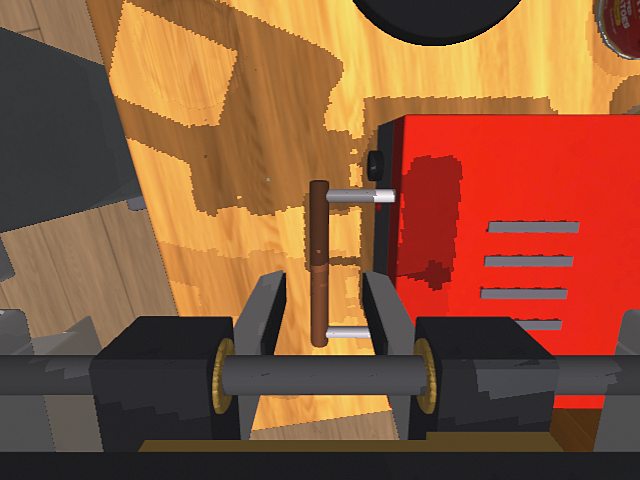

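The bar is at x≈319 px, vertical between the fingers (285 and 365), the posts well outside the pads. I'll shift about 3 mm towards the robot, descend and grip.

Request:
send_rows([
  [[0,-0.3,0.5],[0,0,0]],
  [[0,0,1],[0,0,0]],
  [[0,0,1],[0,0,0]],
  [[0,0,1],[0,0,0]],
  [[0,0,1],[0,0,0]],
  [[0,0,0.7],[0,0,0]],
  [[0,0,0.4],[0,0,0]],
  [[0,0,0.1],[0,0,0]],
  [[0,0,0],[0,0,0]],
  [[0,0,0],[0,0,0]],
])

```text
clock: 17.4
position: [0.4552, -0.1602, 0.0949]
eef_rot: [2.404, 2.022, 0.001]
wrist_force: [-0.1, -0.4, 0.6]
finger_gap: 0.423
gripper_force: 0.0
```

Request:
send_rows([
  [[0,0,0],[0,0,0]],
  [[0,0,0],[0,0,0]],
  [[0,0,0],[0,0,0]],
  [[0,0,0],[0,0,0]],
  [[0,0,0],[0,0,0]],
  [[0,0,0],[0,0,0]],
  [[0,0,0],[0,0,0]],
  [[0,0,0],[0,0,0]],
  [[0,0,0],[0,0,0]],
  [[0,0,0],[0,0,0]],
], fingers=255, grip_force=20)

```text
clock: 18.4
position: [0.4553, -0.1601, 0.0946]
eef_rot: [2.404, 2.021, 0.001]
wrist_force: [2.5, -0.6, -0.2]
finger_gap: 0.12
gripper_force: 20.0
```

Run:
```python
from h import *
from bench import *
s=state(); print(s["clock"],s["position"],s["finger_gap"],s["gripper_force"],s["wrist_force"])
R=.1955; f=lambda t: np.array([-R*np.cos(np.radians(t+4.1)),R*np.sin(np.radians(t+4.1))])
for t0 in range(0,66,6): print(t0,((f(t0+6)-f(t0))*100).round(2),(f(t0+6)+[.6475,.081]).round(4))
```

```text
18.4 [ 0.4553003  -0.16009705  0.09463521] 0.11952492115737468 19.999736845493317 [ 2.47168174 -0.5599201  -0.18067575]
0 [0.25 2.03] [0.455  0.1153]
6 [0.46 1.99] [0.4597 0.1352]
12 [0.67 1.93] [0.4664 0.1546]
18 [0.87 1.85] [0.475  0.1731]
24 [1.06 1.75] [0.4856 0.1906]
30 [1.23 1.63] [0.498  0.2069]
36 [1.4  1.49] [0.5119 0.2219]
42 [1.55 1.34] [0.5274 0.2353]
48 [1.68 1.17] [0.5442 0.247 ]
54 [1.79 0.99] [0.5621 0.2569]
60 [1.89 0.8 ] [0.581  0.2648]
```

Request:
send_rows([
  [[0,0.1,-1.0],[0,0,0]],
  [[0,0.15,-1.0],[0,0,0]],
  [[0,0.2,-1.0],[0,0,0]],
  [[0,0.26,-1.0],[0,0,0]],
  [[0,0.31,-0.97],[0,0,0]],
  [[0,0.36,-0.96],[0,0,0]],
  [[0,0.41,-0.93],[0,0,0]],
  [[0,0.46,-0.92],[0,0,0]],
  [[0,0.51,-0.89],[0,0,0]],
  [[0,0.55,-0.86],[0,0,0]],
])

```text
clock: 19.4
position: [0.4877, -0.1659, 0.1894]
eef_rot: [2.404, 2.022, -0.0]
wrist_force: [5.3, -1.4, -6.2]
finger_gap: 0.123
gripper_force: 20.0
```

```bash
cat > hood.py <<'E'
from h import *
from bench import *
s=state(); e=np.array([np.cos(np.radians(-9.9)),np.sin(np.radians(-9.9))])
x0=np.array([.4553,-.1601]); rx=(s["position"][:2]-x0)@e-.195; rz=s["position"][2]-.0946+.014
f=s["wrist_force"]
print(s["clock"],"theta",np.degrees(np.arctan2(rz,-rx))-4.1,"r",np.hypot(rx,rz),"F grillx,z",f[:2]@e,f[2],s["gripper_force"],s["finger_gap"])
E
python3 hood.py
```

```text
19.4 theta 29.775770810935192 r 0.1952548468653519 F grillx,z 5.446744614652552 -6.2461763737546185 19.99945431947708 0.12291538669570844
```

Request:
send_rows([
  [[0,0.65,-0.8],[0,0,0]],
  [[0,0.64,-0.8],[0,0,0]],
  [[0,0.68,-0.77],[0,0,0]],
  [[0,0.72,-0.73],[0,0,0]],
  [[0,0.76,-0.69],[0,0,0]],
  [[0,0.79,-0.65],[0,0,0]],
  [[0,0.83,-0.61],[0,0,0]],
  [[0,0.86,-0.56],[0,0,0]],
  [[0,0.58,-0.35],[0,0,0]],
  [[0,0.59,-0.33],[0,0,0]],
])

```text
clock: 20.4
position: [0.5579, -0.1782, 0.2543]
eef_rot: [2.403, 2.022, -0.0]
wrist_force: [-3.7, -1.0, 3.5]
finger_gap: 0.119
gripper_force: 20.0
```

```bash
python3 hood.py
```

```text
20.4 theta 58.28609050942623 r 0.1959772166401123 F grillx,z -3.4381766824085536 3.466301098403093 20.000689923763275 0.11871016453743341
```

Request:
send_rows([
  [[0,0.61,-0.31],[0,0,0]],
  [[0,0.62,-0.29],[0,0,0]],
  [[0,0.63,-0.27],[0,0,0]],
  [[0,0.64,-0.24],[0,0,0]],
  [[0,0.64,-0.22],[0,0,0]],
  [[0,0,0],[0,0,0]],
  [[0,0,0],[0,0,0]],
  [[0,0,0],[0,0,0]],
  [[0,0,0],[0,0,0]],
  [[0,0,0],[0,0,0]],
])

```text
clock: 21.4
position: [0.5886, -0.1835, 0.2662]
eef_rot: [2.404, 2.021, 0.0]
wrist_force: [-2.3, -1.9, 5.9]
finger_gap: 0.119
gripper_force: 20.0
```

```bash
python3 hood.py
python3 - <<'E'
from h import *
from bench import *
p,d=snapshot("scene"); p2,_=snapshot("top")
cv2.imwrite("pics/f.png",np.hstack([cv2.resize(p[100:280,100:440],(510,270)),cv2.resize(p2[120:320,340:520],(243,270))])[:,:,::-1])
E
```

```text
21.4 theta 68.0897480820368 r 0.19496583036482468 F grillx,z -1.954441225596547 5.921297997871112 20.00093847513199 0.11878612368549826
```

View pics/f.png

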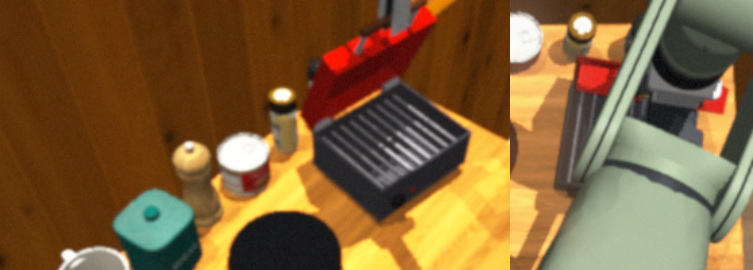

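The picture shows the hood held open at about 68°, its bar in the fingers at (385,25), and the bystanders standing. I'll ease it back to about 50°.

Request:
send_rows([
  [[0,-0.64,0.22],[0,0,0]],
  [[0,-0.64,0.24],[0,0,0]],
  [[0,-0.63,0.27],[0,0,0]],
  [[0,-0.62,0.29],[0,0,0]],
  [[0,-0.61,0.31],[0,0,0]],
  [[0,-0.6,0.33],[0,0,0]],
  [[0,-0.58,0.35],[0,0,0]],
  [[0,-0.57,0.37],[0,0,0]],
  [[0,-0.56,0.39],[0,0,0]],
  [[0,0,0],[0,0,0]],
])

```text
clock: 22.5
position: [0.5333, -0.1733, 0.2371]
eef_rot: [-2.403, -2.021, 0.002]
wrist_force: [-0.1, -2.1, 0.0]
finger_gap: 0.121
gripper_force: 20.0
```

Request:
send_rows([
  [[0,0,0],[0,0,0]],
  [[0,0,0],[0,0,0]],
  [[0,0,0],[0,0,0]],
  [[0,0,0],[0,0,0]],
  [[0,0,0],[0,0,0]],
  [[0,0,0],[0,0,0]],
  [[0,0,0],[0,0,0]],
  [[0,0,0],[0,0,0]],
  [[0,0,0],[0,0,0]],
  [[0,0,0],[0,0,0]],
])

```text
clock: 23.5
position: [0.5347, -0.1737, 0.2381]
eef_rot: [-2.404, -2.022, -0.001]
wrist_force: [0.5, -0.2, -0.8]
finger_gap: 0.118
gripper_force: 20.0
```

```bash
python3 hood.py
python3 - <<'E'
from h import *
from bench import *
p,d=snapshot("scene")
cv2.imwrite("pics/g.png",cv2.resize(p[100:400,100:440],(680,600))[:,:,::-1])
E
```

```text
23.5 theta 49.90814273637815 r 0.19471314570864454 F grillx,z 0.4861842781772294 -0.7796467615826594 20.00266134738922 0.1178675680170186
```

View pics/g.png

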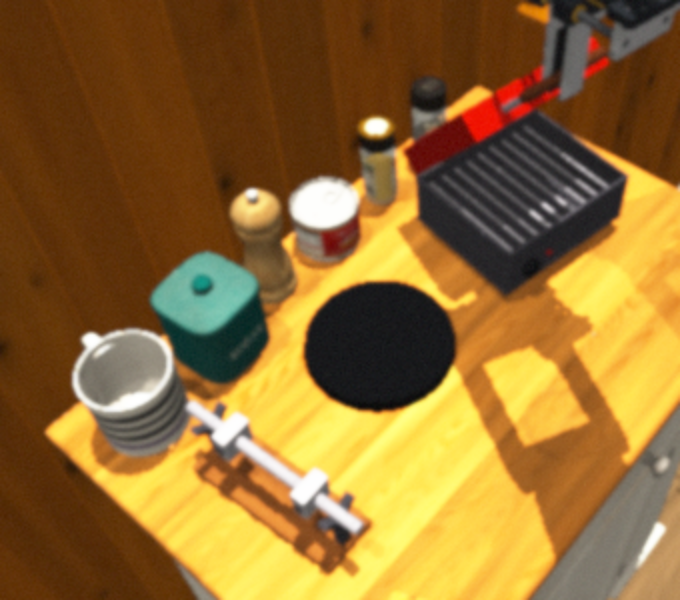

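The hood is held at about 50°, its bar between the fingers at (570,60). The spit lies in both notches, (205,415) and (345,510), and the bystanders are in place, so I'll hand in.

```bash
python3 -c "
from bench import *
print(finish_job())"
```

```text
the job is handed in; nothing more can be done
None
```

The job is handed in at about 23.5 s: the spit lies level and released in both notches, the hood was raised to about 68° and eased back, and the arm is holding it still by the bar at about 50°; no verdict was returned.

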